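Shut the steam valve behind its sliding grille

ROBOT

A 7-joint arm with a two-finger parallel gripper is mounted at the origin on the work surface. World frame = base frame: x ahead of the robot, y to its left, z up, the work surface at z = 0. Lengths are in m, angles in degrees, forces in N, time in s.
With the tool pointing down it reaches from about 0.4 to 0.75 m from the base axis. Payload 19.5 kg.
Tool frame: the origin (TCP) lies between the finger pads; the fingertips stand 19 mm ahead of it and the grasp point (between the pads) is the TCP; z points along the fingers, y is the line along which they close (so a half turn about z gives the same grasp; the last joint's range is limited). The gripper opens to 85 mm and grips with 20 to 120 N. Pads are 22 mm wide; open, the fingers measure 114 mm over their backs; the gripper's body (76 mm by 85 mm) begins 54 mm behind the grasp point. The pads swing forward as they close: fully open they stand 13 mm farther back than shut.
Start: joints at [-72.004, 40.479, -1.581, 85.061, 1.261, 54.483, -4.326], TCP at [0.2, 0.539, 0.25] pointing down, gripper open.
Joint ranges: [-155.06, 155.06], [-18.47, 123.98], [-90, 86.84], [0, 140.48], [-83.41, 263.41], [0, 116], [-161.91, 161.91]. Speed limits (degrees/s): [108.29, 108.29, 147.25, 147.25, 172.46, 172.46, 172.46].

INTERFACE

Orientations are given as [roll, pitch, yaw] about the fixed x, y, z axes, in that order (R = Rz(yaw) Ry(pitch) Rx(roll)).
In Python, from station import read_state, optics, bot, nets gives the robot as it stands.
- The arm moves only by the shell command python3 -m handwheel 'ROWS' [OPENING] [FORCE]. ROWS is JSON, one flat list of numbers, 4 for each row, row after row: the shift along the tool's x, y, z in cm, then the turn about the tool's z in degrees. In form: [x, y, z, twist, x, y, z, twist, ...]. A call has 1 to 20 rows; each row is the pose to reach, as a shift and turn from the pose commanded when the call began, along the tool's axes at that moment; what a row does not reach only later rows make up. A row lasts 1/10 s, in which the tool goes at most 50 mm and 8.59 degrees, less where a joint would pass 70% of its speed; a pose out of reach is approached as far as the arm can. A call with a gripper value outside its range is refused whole. OPENING is the finger opening in cm, from 0 to 8.54, set as the call begins (- or left out, the last holds). The fingers move at their own pace and stop on an object; FORCE is the grip in N (left out, the last holds). Time passes only in rows, so rows that repeat a pose let the fingers close. It gives the time, the measured TCP pose, the force, the opening and the grip force at its end, in the units of the state.
- read_state(): the state, without advancing time (a new reading comes with each control period).
- optics.grab_frame(name): name is "side" or "top" or "wrist"; returns a dict with "color" (384x512x3 uint8, blue, green, red), "range_z" (384x512 float32, m along the optical axis (not along the pixel's ray), 0 where there is no reading), "vfov" (degrees; the focal length in pixels is half the picture's height over the tangent of half this angle, whatever the lens; pixels are square), "cx", "cy" (the principal point, pixels), "rvec" (rotation vector, rad) and "tvec" (3), from world to camera coordinates, as OpenCV has them; the wrist camera has in their place "hand_eye" (4x4, takes a point from camera to tool coordinates, whose origin is the TCP and whose axes are the flange's). Camera axes: x right, y down, z forward; pixel columns grow to the right and rows downward; lengths in m; the calibration is good to about 2 mm. A picture is of the moment at which its call begins: read the wrist's pose just before it.
- bot.hand_in(): hands the job in; it is judged then, once.
Trained networks look in the newest picture that a camera, given by its name, has taken for a name from the list of things; names that differ only in an ending like _2 or _b are one class to them, and where a whole thing is asked for, a point or a joint stands for the part that bears it (a point fixed in the world has none). Each returns a list of dicts, best first, with "score" (0 to 1); they miss things now and then, are a little off and sometimes report something else, mostly with a low value. They report only what shows in the picture. A call takes as long as a camera call.
- nets.silhouettes(camera, name): "mask" (384x512 bool, what is visible of it) and "bbox" ([centre column, centre row, width, height] in pixels, round what is visible of it).
- nets.tip_of(camera, name): "location" ([column, row] in pixels: a listed point, or the origin of a listed thing).
The state is a dict: "time_s": time; "q": joint angles; "qvel": joint speeds; "tau": joint torques, N m; "position": TCP position; "tcp_rot": TCP orientation; "ft_force": force on the tool from outside, world axes, zero at the start; "wrist_torque": the same for the moment, N m; "finger_gap": opening from 0.0 (shut) to 1.0 (fully open); "grip_force": force on a finger pad.
Only numpy, scipy, OpenCV 4.12 (cv2) and the standard library are available. Lean on these libraries where they do the work, as an engineer would, in place of code of your own. Each camera call takes 0.05 s, during which the arm holds its last target. There are 200 camera calls.

TASK

Slide the grille on the steam valve station fully open, reach in through the round guard opening and turn the sunken knob clockwise until you feel it come up snug against its stop, without forcing it. Leave the knob snug, take the hand out and slide the grille fully closed again; do not disturb the jar, bowl, brush and clip standing around it.

Things in the scene. Friction and masses are not known exactly. Their poses are not given: they have to be found in the camera images.
- station: grey metal valve box fixed to the table, upright. Origin on the table straight under the knob's axis. Spans -75 to 75 mm in its x, -75 to 215 mm in its y; flat top plate 85 mm above the table, 6 mm thick. Two rails, 9 mm high and 7 mm wide, run along y on the top at x = -57.5 and 57.5 mm. Cavity floor 30 mm above the table. Copper pipe on its +x side at y = 150 mm. Position and yaw vary.
- guard_mouth (a point): centre of the round guard opening in the top plate, 90 mm diameter (fully open fingers do not fit through), level with the plate's top, 85 mm above the table, on the knob's axis; axes as the station's
- grille (a joint): slide (m) of the flat steel bar grille (100 x 100 mm, 6 mm high, on the station's top, its top 92 mm above the table) along the station's +y: 0 = fully closed, covering the guard opening; 0.105 = fully open, opening clear. Friction about 2 N, stays where it is left.
- fin (a point): middle of the grille's upright steel fin, the grip for sliding it: 44 mm along the station's x, 10 mm thick along its y, 24 mm high (top 116 mm, this point 104 mm above the table). At the grille's +y edge, moving with it: 45 mm in +y from the knob's axis when closed, 150 mm when open.
- knob: sunken white plastic knob on a vertical axis. Skirt: disc of 74 mm diameter, top 47 mm above the table; on it a grip bar 46 mm long along the knob's x, 12 mm thick along its y, top 73 mm above the table (12 mm below the plate's top). Origin on the axis, 42 mm above the table. Start angle varies. Clockwise seen from above shuts it. Steady drag about 0.09 N m; stays where it is left.
- stop: fixed steel block hidden under the knob's skirt; origin and axes are the station's. A springy tab hidden under the knob meets it after 0.3 to 1.5 rad of turning (wear: not to be seen); torque then climbs 2.5 N m per rad. Snug: 0.2 to 0.3 N m at the hand (0.1 to 0.2 above drag); above 0.5 N m it is forced. Drag keeps some load on the stop after letting go.
- jar: bystander: clear glass jar with steel twist lid, 68 mm diameter, 95 mm high, loose; origin at the centre of its underside
- bowl: bystander: white ceramic button bowl, 100 mm diameter, 45 mm high, loose; origin at the centre of its underside
- brush: bystander: orange silicone scrubbing brush, 50 x 90 x 35 mm, loose; origin at the centre of its underside, long along its y
- clip: bystander: white plastic trouser clip, 16 x 112 x 16 mm, loose; origin at the centre of its underside, long along its y

How it is judged:
By the outcome, as a careful person would: the job done as asked, in the order asked, and still so for the second after the job is handed in, with the robot touching nothing.
It also fails if it takes over 72 s, if anything falls off the work surface, if the arm or the gripper's body presses on something with over 40 N, if the wrist force passes 120 N, or if a joint passes its speed limit or range.

## Working session

There is one attempt and no reset: what is moved stays moved. The work goes in short steps, Python scripts to look and compute and a shell command to move; the robot and the scene stay as the last step left them, time stands still between calls to the robot, and variables do not carry over. Pictures are saved under pics/ and viewed, at most 10 in all, crops included, and the job is handed in when it is done.

```bash
ls; mkdir -p pics; cat > h.py <<'E'
import numpy as np, cv2
from station import read_state, optics, bot, nets
from scipy.spatial.transform import Rotation as R
def cam(f,st=None):
    h=f["color"].shape[0]; fl=h/2/np.tan(np.radians(f["vfov"]/2))
    K=np.array([[fl,0,f["cx"]],[0,fl,f["cy"]],[0,0,1]])
    if "rvec" in f:
        Rm=cv2.Rodrigues(np.array(f["rvec"],float))[0]; t=np.array(f["tvec"],float).ravel()
        return K,Rm.T,-Rm.T@t
    H=np.array(f["hand_eye"]); Rt=R.from_euler('xyz',st["tcp_rot"],degrees=True).as_matrix()
    return K,Rt@H[:3,:3],Rt@H[:3,3]+np.array(st["position"])
def at_z(c,uv,z):
    K,Rm,o=c; d=Rm@np.linalg.solve(K,[uv[0],uv[1],1.]); return o+d*(z-o[2])/d[2]
def cloud(f,c):
    K,Rm,o=c; v,u=np.mgrid[:384,:512]; z=f["range_z"]
    p=np.stack([(u-K[0,2])/K[0,0]*z,(v-K[1,2])/K[1,1]*z,z],-1)
    return p@Rm.T+o
E
python3 - <<'E'
from h import *
st=read_state(); print(st)
for n in ("top","side"):
    f=optics.grab_frame(n); c=cam(f); cv2.imwrite(f"pics/{n}0.png",f["color"]); print(n,c[2],f["vfov"])
    P=cloud(f,c)
    for o,z in (("station",0),("guard_mouth",.085),("fin",.104),("knob",.042),("jar",0),("bowl",0),("brush",0),("clip",0)):
        try:
            r=nets.tip_of(n,o)
            print(o,[(round(x["score"],2),np.round(x["location"],1),at_z(c,x["location"],z).round(4)) for x in r[:2]])
        except Exception as e: print(o,e)
E
```

```text
pics
{'time_s': 0.0, 'q': array([-72.00427844,  40.51280267,  -1.58156743,  85.08476189,
         1.26056224,  54.48184646,  -4.32653536]), 'qvel': array([ 0.01618405, -0.0836253 ,  0.03829464,  0.03131004,  0.13118314,
       -0.01904571, -0.08794853]), 'tau': array([ 2.53229344e-03, -8.83192992e+01,  1.23524286e+00, -2.36174405e+01,
        1.69897266e-02,  6.24407781e-03, -1.08670924e-04]), 'position': array([0.20020884, 0.53875799, 0.24983733]), 'tcp_rot': array([-1.79937976e+02,  2.53678549e-03,  1.59613805e+02]), 'ft_force': array([ 0.20898884, -1.1420676 ,  0.56882994]), 'wrist_torque': array([0.02125103, 0.00922729, 0.02117181]), 'grip_force': 0.0, 'finger_gap': 0.9999728006106907}
top [0.40126687 0.05872009 0.86915257] 54.314979136708295
station [(0.62, array([261.5, 196. ]), array([0.5528, 0.0153, 0.    ]))]
guard_mouth []
fin [(0.67, array([250.1, 189.7]), array([0.5477, 0.0442, 0.104 ]))]
knob [(0.88, array([267.3, 187.5]), array([0.5651, 0.0043, 0.042 ]))]
jar [(0.76, array([342. , 177.8]), array([ 0.5992, -0.1778,  0.    ]))]
bowl [(0.6, array([135.1, 238.4]), array([0.
[... 297 characters left out ...]
])), (0.51, array([212.8, 255.4]), array([ 0.4199, -0.0459,  0.    ]))]
guard_mouth [(0.67, array([213. , 255.9]), array([ 0.3938, -0.1572,  0.085 ])), (0.55, array([258.7, 202.8]), array([0.5588, 0.0219, 0.085 ]))]
fin [(0.62, array([248.6, 188.5]), array([0.5469, 0.0683, 0.104 ]))]
knob [(0.45, array([259.6, 219.3]), array([0.5587, 0.0113, 0.042 ]))]
jar [(0.18, array([256.1, 231.4]), array([0.5535, 0.0203, 0.    ]))]
bowl [(0.77, array([190.8, 187.6]), array([0.4404, 0.3064, 0.    ])), (0.66, array([256.7, 202.1]), array([0.6056, 0.1638, 0.    ]))]
brush [(0.96, array([211.8, 252.4]), array([ 0.4206, -0.0336,  0.    ]))]
clip [(0.7, array([312.6, 224.5]), array([0.7105, 0.0065, 0.    ]))]
```

View pics/top0.png

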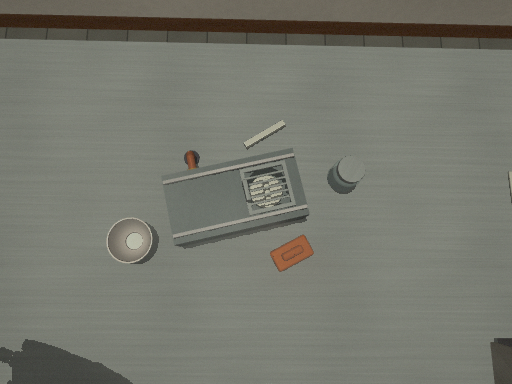

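```bash
python3 - <<'E'
from h import *
f=optics.grab_frame("top"); c=cam(f); P=cloud(f,c)
def show(lo,hi,m=None):
    M=(P[...,2]>lo)&(P[...,2]<hi)&(P[...,0]>.35)&(abs(P[...,1])<.35)&(f["range_z"]>0)
    p=P[M][:,:2].astype(np.float32); print(lo,hi,len(p)); 
    if len(p)>10: print(p.mean(0),p.min(0),p.max(0),cv2.minAreaRect(p))
show(.078,.098); show(.106,.125); show(.089,.097); show(.079,.0885)
r=nets.silhouettes("top","station")
for x in r[:1]:
    p=P[x["mask"]&(P[...,2]>.075)&(P[...,2]<.1)][:,:2].astype(np.float32); print("sil",x["score"],cv2.minAreaRect(p))
    M=x["mask"]
crop=cv2.resize(f["color"][120:270,180:380],None,fx=4,fy=4,interpolation=cv2.INTER_CUBIC); cv2.imwrite("pics/top_crop.png",crop)
E
```

```text
0.078 0.098 9077
[0.53976274 0.07028416] [ 0.4354691  -0.20072496] [0.64581275 0.23365246] ((0.5565123558044434, 0.008561775088310242), (0.15049304068088531, 0.4302460551261902), 13.308926582336426)
0.106 0.125 109
[0.5452272  0.05230647] [0.5243769  0.04435419] [0.5678806  0.06129377] ((0.5458154082298279, 0.05216744542121887), (0.043444421142339706, 0.010058497078716755), 13.30737590789795)
0.089 0.097 2475
[0.5557137  0.00876466] [ 0.4435607  -0.20072496] [0.63912565 0.22786269] ((0.55632483959198, 0.007100507616996765), (0.14801762998104095, 0.42749083042144775), 13.44936752319336)
0.079 0.0885 6154
[0.53270614 0.0987883 ] [ 0.4354691 -0.1757936] [0.64581275 0.23365246] ((0.5527172684669495, 0.024604931473731995), (0.15049304068088531, 0.39727431535720825), 13.308926582336426)
sil 0.88 ((0.5403907895088196, 0.0767093077301979), (0.15043094754219055, 0.2902139723300934), 13.321483612060547)
```

View pics/top_crop.png

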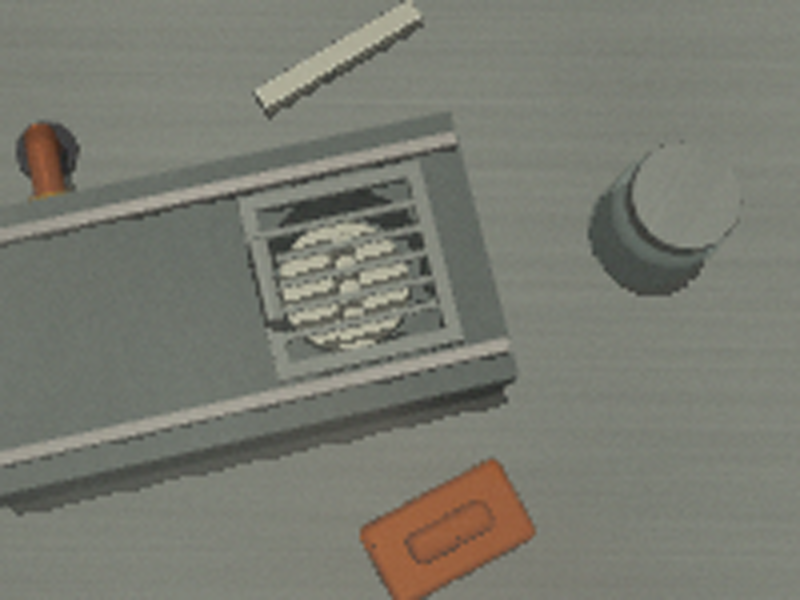

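The top view shows the station at yaw ≈ 13.3° (pipe on its far side), with the knob axis at (0.5565, 0.0086). The fin was measured within 1 mm of where that puts it. The jar is at crop (650, 220), the brush at (447, 530) and the clip at (340, 60), and all of them are clear of the station's top.

```bash
cat >> h.py <<'E'
YAW=13.3; K0=np.array([.5565,.0086]); YD=np.array([-np.sin(np.radians(YAW)),np.cos(np.radians(YAW))])
def to(x,y,z,yaw):
    st=read_state(); Rt=R.from_euler('xyz',st["tcp_rot"],degrees=True).as_matrix()
    d=Rt.T@(np.array([x,y,z])-st["position"])*100
    tw=-(yaw-st["tcp_rot"][2]); tw=(tw+180)%360-180
    print("rows",d.round(2),round(tw,2)); 
E
python3 - <<'E'
from h import *
p=K0+.045*YD; print(p); to(*p,.16,YAW+180)
E
```

```text
[0.54614776 0.05239305]
rows [-49.37 -33.56   9.03] -33.69
```

```bash
python3 -m handwheel '[-49.4,-33.6,0,-33.7,-49.4,-33.6,0,-33.7,-49.4,-33.6,0,-33.7,-49.4,-33.6,0,-33.7,-49.4,-33.6,0,-33.7,-49.4,-33.6,0,-33.7,-49.4,-33.6,0,-33.7,-49.4,-33.6,0,-33.7,-49.4,-33.6,0,-33.7,-49.4,-33.6,0,-33.7,-49.4,-33.6,0,-33.7,-49.4,-33.6,0,-33.7,-49.4,-33.6,0,-33.7,-49.4,-33.6,0,-33.7,-49.4,-33.6,0,-33.7,-49.4,-33.6,0,-33.7,-49.4,-33.6,0,-33.7,-49.4,-33.6,0,-33.7]' 4.0 30
python3 - <<'E'
from h import *
st=read_state(); print(st["q"].round(1),st["wrist_torque"],st["ft_force"])
f=optics.grab_frame("wrist"); c=cam(f,st); P=cloud(f,c); cv2.imwrite("pics/w1.png",f["color"])
M=(P[...,2]>.107)&(P[...,2]<.125)&(f["range_z"]>.0)
q=P[M][:,:2]; 
q=q[np.linalg.norm(q-(K0+.045*YD),axis=1)<.06].astype(np.float32); print(len(q),cv2.minAreaRect(q))
p=K0+.045*YD; to(*p,.118,YAW+180)
E
```

```text
time_s: 2.8
position: [0.5462, 0.0524, 0.2504]
tcp_rot: [-180.0, 0.0, -166.6]
ft_force: [0.0, -1.1, 0.7]
finger_gap: 0.466
grip_force: 0.0
[  0.2  38.7 -17.1  90.4  13.3  52.9  81.9] [-0.03581957 -0.01018809 -0.01047505] [ 0.03244877 -1.07356547  0.67950415]
521 ((0.544819176197052, 0.05361470580101013), (0.043315108865499496, 0.009240604937076569), 13.17302131652832)
rows [ 0.    0.02 13.24] 0.04
```

View pics/w1.png

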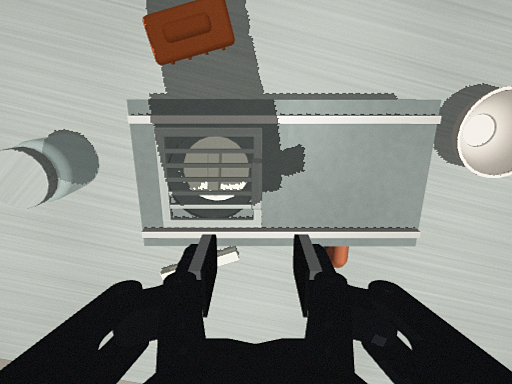

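The wrist view confirms the pose: the fin is within 1.5 mm, and the open fingers straddle it (fin ≈ (285, 160) in shadow, grille left of it). Next I descend and grip.

```bash
python3 -m handwheel '[-0.1,0,4,0,-0.1,0,8,0,-0.1,0,10,0,-0.1,0,12,0,-0.1,0,13,0,-0.1,0,13.2,0,-0.1,0,13.2,0]' 
python3 -m handwheel '[0,0,0,0,0,0,0,0,0,0,0,0,0,0,0,0,0,0,0,0,0,0,0,0]' 0 30
python3 - <<'E'
from h import *
to(*(K0+.15*YD),.118,YAW+180)
E
```

```text
time_s: 3.55
position: [0.5475, 0.0522, 0.1188]
tcp_rot: [-180.0, 0.0, -166.7]
ft_force: [-0.3, -0.9, 0.6]
finger_gap: 0.468
grip_force: 0.0
time_s: 4.15
position: [0.5472, 0.054, 0.1192]
tcp_rot: [179.9, 0.1, -166.6]
ft_force: [-4.8, 10.4, 8.2]
finger_gap: 0.107
grip_force: 35.6
rows [ 0.12 10.37  0.14] 0.09
```

```bash
python3 -m handwheel '[0,1,0,0,0,2,0,0,0,3,0,0,0,4,0,0,0,5,0,0,0,6,0,0,0,7,0,0,0,8,0,0,0,9,0,0,0,10,0,0,0,10.3,0,0,0,10.6,0,0,0,10.7,0,0,0,10.8,0,0,0,10.8,0,0]' 
python3 - <<'E'
from h import *
st=read_state(); print(((st["position"][:2]-K0)@YD).round(4), (st["ft_force"][:2]@YD).round(2))
E
```

```text
time_s: 5.65
position: [0.523, 0.1563, 0.1192]
tcp_rot: [-179.9, 0.1, -166.7]
ft_force: [0.7, -6.6, 8.3]
finger_gap: 0.109
grip_force: 35.5
0.1515 -6.63
```

```bash
python3 -m handwheel '[0,0,0,0,0,0,0,0,0,0,0,0]' 3.0
python3 -m handwheel '[0,0,-2,0,0,0,-5,0,0,0,-9,0,0,-4,-11,0,0,-9,-11,0,0,-12,-11,0,0,-12,-11,0]'
python3 - <<'E'
from h import *
st=read_state(); print(st["q"].round(1),st["wrist_torque"],st["ft_force"])
f=optics.grab_frame("wrist"); c=cam(f,st); P=cloud(f,c); cv2.imwrite("pics/w2.png",f["color"][60:300,100:420].repeat(2,0).repeat(2,1))
def rect(P,f,lo,hi,ctr,r):
    M=(P[...,2]>lo)&(P[...,2]<hi)&(f["range_z"]>0)&(np.linalg.norm(P[...,:2]-ctr,axis=-1)<r)
    q=P[M][:,:2].astype(np.float32); print(len(q), cv2.minAreaRect(q) if len(q)>5 else '')
rect(P,f,.065,.08,K0,.035); rect(P,f,.044,.05,K0,.045)
rect(P,f,.107,.125,K0+.15*YD,.05)
f=optics.grab_frame("top"); P=cloud(f,cam(f)); 
rect(P,f,.065,.08,K0,.035); rect(P,f,.107,.125,K0+.15*YD,.04)
E
```

```text
time_s: 5.95
position: [0.5224, 0.1574, 0.1184]
tcp_rot: [180.0, 0.0, -166.7]
ft_force: [0.1, 0.5, -1.3]
finger_gap: 0.35
grip_force: 0.0
time_s: 6.65
position: [0.5506, 0.036, 0.2282]
tcp_rot: [-179.9, -0.0, -167.0]
ft_force: [0.5, 0.6, -0.9]
finger_gap: 0.348
grip_force: 0.0
[  1.2  40.5 -15.8  91.6  13.5  49.8  83.2] [ 0.05066143  0.05735507 -0.07926241] [ 0.50771664  0.59937472 -0.89611367]
591 ((0.555677592754364, 0.010057833977043629), (0.04610399901866913, 0.012041986919939518), 9.28489875793457)
3082 ((0.5556814074516296, 0.010041739791631699), (0.07273025810718536, 0.07274036854505539), 58.1807746887207)
797 ((0.520776629447937, 0.15532352030277252), (0.04323655366897583, 0.010628573596477509), 13.276724815368652)
0 
112 ((0.5216044783592224, 0.15409113466739655), (0.04327975958585739, 0.009762278757989407), 13.827553749084473)
```

View pics/w2.png

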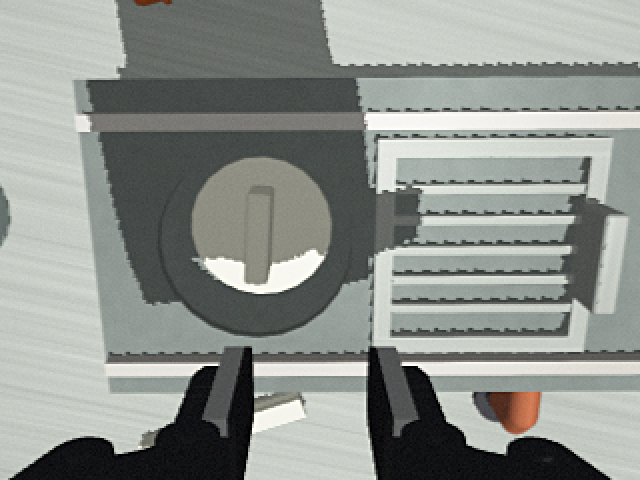

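The wrist view shows the grille open and the opening clear. The knob bar (crop ≈ (258, 235)) has yaw 9.3°, centred at (0.556, 0.010), and is 46 × 12 mm as specified.

```bash
python3 - <<'E'
from h import *
to(.556,.0096,.15,9.28+180); to(.556,.0096,.073,9.28+180)
E
```

```text
rows [ 0.12 -3.15  7.82] 3.99
rows [ 0.12 -3.15 15.52] 3.99
```

```bash
python3 -m handwheel '[0.1,-3.1,2,3.9,0.1,-3.1,5,3.9,0.1,-3.1,7.8,3.9,0.1,-3.1,7.8,3.9,0.1,-3.1,7.8,3.9,0.1,-3.1,7.8,3.9]'
python3 - <<'E'
from h import *
to(.556,.0096,.073,9.28+180)
E
```

```text
time_s: 7.35
position: [0.5567, 0.0108, 0.1518]
tcp_rot: [-180.0, 0.1, -170.5]
ft_force: [0.3, 0.4, 0.8]
finger_gap: 0.35
grip_force: 0.0
rows [ 0.1  -0.1   7.88] 0.18
```

```bash
python3 -m handwheel '[0.1,-0.1,2,0.2,0.1,-0.1,4,0.2,0.1,-0.1,6,0.2,0.1,-0.1,7,0.2,0.1,-0.1,7.8,0.2,0.1,-0.1,7.8,0.2,0.1,-0.1,7.8,0.2]'
python3 - <<'E'
from h import *
for i in range(3):
    st=read_state(); print(st["position"],st["tcp_rot"],st["wrist_torque"],st["ft_force"]); optics.grab_frame("wrist")
E
python3 -m handwheel '[0,0,0,0,0,0,0,0,0,0,0,0,0,0,0,0,0,0,0,0]' 0 30
python3 - <<'E'
from h import *
for i in range(3):
    st=read_state(); print(st["position"],st["tcp_rot"],st["wrist_torque"],st["ft_force"]); optics.grab_frame("wrist")
E
```

```text
time_s: 8.05
position: [0.5557, 0.009, 0.0731]
tcp_rot: [-180.0, 0.0, -170.8]
ft_force: [-0.0, 0.3, 0.0]
finger_gap: 0.349
grip_force: 0.0
[0.55569679 0.00895105 0.07305652] [-1.79987880e+02  4.55656473e-02 -1.70787776e+02] [-0.00970298  0.01676738  0.00751677] [-0.01407904  0.31808894  0.02855044]
[0.55574994 0.00897845 0.07313079] [-1.79991012e+02  6.04528344e-02 -1.70787266e+02] [ 0.02857931 -0.00548554 -0.00193531] [-0.83440947 -0.65482051  0.82165039]
[0.55570792 0.00892388 0.0730803 ] [-1.79987422e+02  5.57282602e-02 -1.70791226e+02] [-0.01777752 -0.01571989 -0.05044961] [ 0.165417   -0.16164084  0.4851163 ]
time_s: 8.7
position: [0.5554, 0.0097, 0.0728]
tcp_rot: [180.0, 0.0, -170.7]
ft_force: [-3.5, 6.1, 7.9]
finger_gap: 0.131
grip_force: 33.3
[0.55543305 0.00968806 0.07282505] [ 1.79956322e+02  3.21118324e-02 -1.70749259e+02] [0.84738828 0.59704508 0.07668618] [-3.48703494  6.1020629   7.86437294]
[0.5554464  0.00967288 0.07284739] [ 1.79958085e+02  3.39199538e-02 -1.70750846e+02] [0.87837837 0.58919409 0.086147  ] [-1.87100253  5.53643106  8.37050102]
[0.55542891 0.00970964 0.07284158] [ 1.79955970e+02  3.14430067e-02 -1.70749662e+02] [0.83875043 0.57224821 0.00857092] [-1.70788532  4.53831962  8.09470991]
```

```bash
cat > t.py <<'E'
from h import *
T=[];F=[]
for i in range(6):
    st=read_state(); T.append(st["wrist_torque"][2]);F.append(st["ft_force"]); optics.grab_frame("wrist")
print("t",st["time_s"],"yaw",(st["tcp_rot"][2]%360).round(2),"Tz",np.mean(T).round(3),np.std(T).round(3),"F",np.mean(F,0).round(1),st["position"].round(4))
E
python3 -m handwheel '[0,0.1,0,2,0,0.1,0,4,0,0.1,0,6,0,0.1,0,8,0,0.1,0,8]'; python3 t.py
python3 -m handwheel '[0,0,0,2,0,0,0,4,0,0,0,4]'; python3 t.py
```

```text
time_s: 9.35
position: [0.5554, 0.0099, 0.0728]
tcp_rot: [-180.0, 0.0, -178.9]
ft_force: [-1.8, 0.1, 7.1]
finger_gap: 0.133
grip_force: 33.2
t 9.6 yaw 181.21 Tz -0.103 0.016 F [-1.8  0.3  7.4] [0.5554 0.0099 0.0728]
time_s: 9.95
position: [0.5554, 0.01, 0.0728]
tcp_rot: [-180.0, 0.0, 177.1]
ft_force: [-1.4, 0.0, 8.0]
finger_gap: 0.132
grip_force: 33.2
t 10.2 yaw 177.21 Tz -0.099 0.034 F [-1.5  0.5  7.7] [0.5554 0.01   0.0728]
```

```bash
sed -i 's/print("t"/print("tau7",st["tau"][6].round(3),"M",st["wrist_torque"].round(2),"t"/' t.py
python3 -m handwheel '[0,0,0,2,0,0,0,4,0,0,0,4]'; python3 t.py
python3 -m handwheel '[0,0,0,2,0,0,0,4,0,0,0,4]'; python3 t.py
```

```text
time_s: 10.55
position: [0.5554, 0.01, 0.0728]
tcp_rot: [180.0, 0.0, 173.1]
ft_force: [-1.9, 1.2, 7.9]
finger_gap: 0.133
grip_force: 33.2
tau7 0.088 M [ 0.1  0.3 -0.1] t 10.8 yaw 173.21 Tz -0.087 0.027 F [-1.7  0.7  7.6] [0.5554 0.01   0.0728]
time_s: 11.15
position: [0.5554, 0.0101, 0.0729]
tcp_rot: [180.0, 0.0, 169.1]
ft_force: [-2.0, 0.7, 8.5]
finger_gap: 0.13
grip_force: 33.2
tau7 0.088 M [ 0.09  0.33 -0.1 ] t 11.4 yaw 169.21 Tz -0.089 0.028 F [-1.5  0.9  7.9] [0.5554 0.0101 0.0728]
```

```bash
sed -i 's/print("tau7"/print("q7",st["q"][6].round(2),"tau7"/; s/range(6)/range(3)/' t.py
python3 -m handwheel '[0,0,0,2,0,0,0,4,0,0,0,4]' >/dev/null; python3 t.py
python3 -m handwheel '[0,0,0,2,0,0,0,4,0,0,0,4]' >/dev/null; python3 t.py
```

```text
q7 63.37 tau7 0.027 M [ 0.17  0.33 -0.08] t 11.85 yaw 165.21 Tz -0.098 0.019 F [-0.9  1.3  8. ] [0.5554 0.0101 0.0728]
q7 60.86 tau7 0.027 M [ 0.21  0.3  -0.06] t 12.3 yaw 161.21 Tz -0.082 0.027 F [-0.8  1.4  7.7] [0.5554 0.0102 0.0729]
```

```bash

python3 -m handwheel '[0,0,0,2,0,0,0,4,0,0,0,4]' >/dev/null; python3 t.py
python3 -m handwheel '[0,0,0,2,0,0,0,3,0,0,0,3]' >/dev/null; python3 t.py
```

```text
q7 58.36 tau7 -0.019 M [ 0.27  0.3  -0.02] t 12.75 yaw 157.22 Tz -0.043 0.02 F [-1.3  1.4  6.9] [0.5554 0.0103 0.0728]
q7 56.5 tau7 -0.12 M [0.29 0.33 0.14] t 13.2 yaw 154.24 Tz 0.147 0.025 F [-0.9  2.3  7.5] [0.5554 0.0103 0.0728]
```

```bash

python3 -m handwheel '[0,0,0,2,0,0,0,3,0,0,0,3]' >/dev/null; python3 t.py

```

```text
q7 54.63 tau7 -0.231 M [0.29 0.37 0.19] t 13.65 yaw 151.25 Tz 0.217 0.018 F [-1.5  1.4  7.6] [0.5554 0.0103 0.0729]
```

The stop has been reached, but the settled readings carry drag of unknown sign because of overshoot after each step. I'll ease back a little and creep forward slowly to read the load properly.

```bash
cat > r.py <<'E'
from h import *
a=read_state(); T=[a["wrist_torque"][2]]
for i in range(3):
    optics.grab_frame("wrist"); s=read_state(); T.append(s["wrist_torque"][2])
print("yaw0",round(a["tcp_rot"][2],2),"yaw",round(s["tcp_rot"][2],2),"T",np.round(T,3),"mean",np.mean(T).round(3),"t",s["time_s"])
E
H="python3 -m handwheel"
$H '[0,0,0,-0.5,0,0,0,-1,0,0,0,-1.5]' >/dev/null; python3 r.py
$H '[0,0,0,-0.5,0,0,0,-1,0,0,0,-1.5]' >/dev/null; python3 r.py
$H '[0,0,0,-0.5,0,0,0,-1,0,0,0,-1.5]' >/dev/null; python3 r.py
$H '[0,0,0,-0.5,0,0,0,-1,0,0,0,-1.5]' >/dev/null; python3 r.py
$H '[0,0,0,0.4,0,0,0,0.8]' >/dev/null; python3 r.py
$H '[0,0,0,0.4,0,0,0,0.8]' >/dev/null; python3 r.py
$H '[0,0,0,0.4,0,0,0,0.8]' >/dev/null; python3 r.py
```

```text
yaw0 152.76 yaw 152.75 T [0.052 0.091 0.171 0.188] mean 0.125 t 14.15
yaw0 154.25 yaw 154.24 T [0.083 0.129 0.152 0.166] mean 0.132 t 14.6
yaw0 155.75 yaw 155.74 T [ 0.026  0.045  0.048 -0.004] mean 0.029 t 15.05
yaw0 157.24 yaw 157.23 T [-0.012  0.007 -0.006  0.024] mean 0.003 t 15.5
yaw0 156.42 yaw 156.43 T [0.173 0.093 0.132 0.13 ] mean 0.132 t 15.85
yaw0 155.62 yaw 155.63 T [0.187 0.095 0.185 0.102] mean 0.142 t 16.2
yaw0 154.83 yaw 154.83 T [0.218 0.238 0.115 0.157] mean 0.182 t 16.55
```

Forward readings (≈ drag + load) and reverse readings (≈ load − drag) fit 2.5 N m/rad with contact at yaw ≈ 158.2°. The current load is therefore ≈ 0.15 above drag, and the peak so far was ≈ 0.39, which isn't forced. One last small nudge to mid-window, then release and withdraw.

```bash
H="python3 -m handwheel"
$H '[0,0,0,0.2,0,0,0,0.4]' >/dev/null; python3 r.py
$H '[0,0,0,0,0,0,0,0,0,0,0,0]' 3.0
$H '[0,0,-2,0,0,0,-4,0,0,0,-8,0,0,0,-12,0,0,0,-15.5,0,0,0,-15.5,0,0,0,-15.5,0]'
python3 - <<'E'
from h import *
to(.5506,.036,.228,193.3)
to(*(K0+.1515*YD),.228,193.3)
E
```

```text
yaw0 154.44 yaw 154.44 T [0.225 0.192 0.181 0.194] mean 0.198 t 16.9
time_s: 17.2
position: [0.5552, 0.0099, 0.0723]
tcp_rot: [-180.0, -0.0, 154.4]
ft_force: [0.0, -0.3, -0.9]
finger_gap: 0.349
grip_force: 0.0
time_s: 17.9
position: [0.5552, 0.0099, 0.2276]
tcp_rot: [180.0, 0.0, 154.4]
ft_force: [-0.3, -0.1, -0.6]
finger_gap: 0.347
grip_force: 0.0
rows [ 1.55  2.15 -0.04] -38.89
rows [ 9.34 11.73 -0.04] -38.89
```

Go to the viewpoint used before, check the knob angle, then move on to the fin.

```bash
python3 -m handwheel '[1.5,2.1,0,-8,1.5,2.1,0,-16,1.5,2.1,0,-24,1.5,2.1,0,-32,1.5,2.1,0,-38.9,1.5,2.1,0,-38.9,1.5,2.1,0,-38.9]'
python3 - <<'E'
from h import *
st=read_state()
f=optics.grab_frame("wrist"); c=cam(f,st); P=cloud(f,c); cv2.imwrite("pics/w3.png",f["color"])
def rect(lo,hi,ctr,r):
    M=(P[...,2]>lo)&(P[...,2]<hi)&(f["range_z"]>0)&(np.linalg.norm(P[...,:2]-ctr,axis=-1)<r)
    q=P[M][:,:2].astype(np.float32); print(len(q), cv2.minAreaRect(q) if len(q)>5 else '')
rect(.065,.08,K0,.035); rect(.107,.125,K0+.15*YD,.05)
to(*(K0+.1515*YD),.228,193.3)
E
```

```text
time_s: 18.6
position: [0.5505, 0.0352, 0.2266]
tcp_rot: [180.0, -0.1, -166.9]
ft_force: [0.0, -0.2, -0.2]
finger_gap: 0.351
grip_force: 0.0
596 ((0.5555222630500793, 0.010062303394079208), (0.012040247209370136, 0.04602755233645439), 65.7560043334961)
824 ((0.5211946368217468, 0.15547782182693481), (0.04380522668361664, 0.010623419657349586), 12.961252212524414)
rows [ 0.08 12.42 -0.12] -0.19
```

View pics/w3.png

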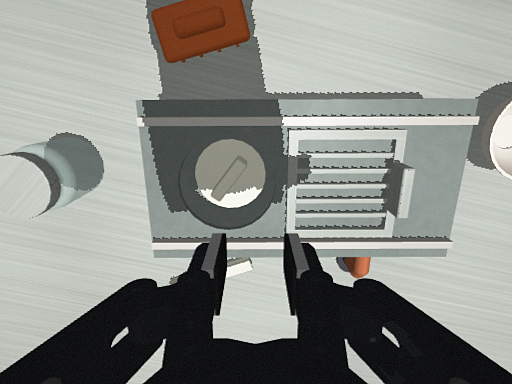

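The knob bar (at (232, 178)) is turned to −24.2°, sprung back ≈ 1.3° onto the drag-held load as expected, and everything else is undisturbed. Now I close the grille.

```bash
H="python3 -m handwheel"
$H '[0.1,4,0,-0.2,0.1,8.5,0,-0.2,0.1,12.4,0,-0.2,0.1,12.4,0,-0.2,0.1,12.4,0,-0.2]' 
python3 -c "
from h import *
to(*(K0+.1515*YD),.118,193.3)"
```

```text
time_s: 19.15
position: [0.521, 0.1563, 0.2271]
tcp_rot: [-180.0, -0.0, -166.5]
ft_force: [0.3, -0.4, -0.1]
finger_gap: 0.353
grip_force: 0.0
rows [-0.06 -0.03 10.91] 0.18
```

```bash
H="python3 -m handwheel"
$H '[0,0,3,0.2,0,0,6,0.2,0,0,8.5,0.2,0,0,10,0.2,0,0,10.9,0.2,0,0,10.9,0.2]' 
$H '[0,0,0,0,0,0,0,0,0,0,0,0,0,0,0,0,0,0,0,0]' 0 30
$H '[0,-1,0,0,0,-2,0,0,0,-3,0,0,0,-4,0,0,0,-5,0,0,0,-6,0,0,0,-7,0,0,0,-8,0,0,0,-9,0,0,0,-10,0,0,0,-10.2,0,0,0,-10.4,0,0,0,-10.6,0,0,0,-10.6,0,0]' 
python3 - <<'E'
from h import *
st=read_state(); print(((st["position"][:2]-K0)@YD).round(4), (st["ft_force"][:2]@YD).round(2))
E
```

```text
time_s: 19.75
position: [0.5211, 0.1549, 0.1176]
tcp_rot: [-180.0, -0.1, -166.8]
ft_force: [-0.1, 0.8, 1.0]
finger_gap: 0.351
grip_force: 0.0
time_s: 20.25
position: [0.5216, 0.1556, 0.1191]
tcp_rot: [-180.0, 0.1, -166.7]
ft_force: [-0.3, -1.6, 7.2]
finger_gap: 0.107
grip_force: 32.7
time_s: 21.65
position: [0.5458, 0.0537, 0.1191]
tcp_rot: [179.9, 0.1, -166.6]
ft_force: [-2.5, 6.6, 8.3]
finger_gap: 0.11
grip_force: 32.8
0.0464 6.98
```

```bash
H="python3 -m handwheel"
$H '[0,-0.1,0,0,0,-0.2,0,0,0,-0.2,0,0]' 
$H '[0,0,0,0,0,0,0,0,0,0,0,0]' 3.0
$H '[0,0,-2,0,0,0,-5,0,0,0,-9,0,0,0,-11,0,0,0,-13,0,0,0,-13,0,0,0,-13,0]'
python3 - <<'E'
from h import *
st=read_state()
f=optics.grab_frame("wrist"); c=cam(f,st); P=cloud(f,c); cv2.imwrite("pics/w4.png",f["color"])
M=(P[...,2]>.107)&(P[...,2]<.125)&(f["range_z"]>0)&(np.linalg.norm(P[...,:2]-K0-.045*YD,axis=-1)<.05)
print(cv2.minAreaRect(P[M][:,:2].astype(np.float32)))
f=optics.grab_frame("top"); c=cam(f)
for o,z in (("jar",0),("bowl",0),("brush",0),("clip",0)):
    print(o,[at_z(c,x["location"],z).round(4) for x in nets.tip_of("top",o)[:1]])
E
```

```text
time_s: 21.95
position: [0.5458, 0.0535, 0.1191]
tcp_rot: [179.8, 0.1, -166.6]
ft_force: [-7.5, 16.5, 9.8]
finger_gap: 0.107
grip_force: 32.9
time_s: 22.25
position: [0.5462, 0.0504, 0.1185]
tcp_rot: [-180.0, 0.0, -166.7]
ft_force: [-0.4, -0.4, -0.5]
finger_gap: 0.358
grip_force: 0.0
time_s: 22.95
position: [0.5461, 0.0505, 0.2482]
tcp_rot: [-180.0, 0.0, -166.7]
ft_force: [-0.2, -0.3, 0.3]
finger_gap: 0.354
grip_force: 0.0
((0.545130729675293, 0.05387580394744873), (0.04358314350247383, 0.009694329462945461), 13.197455406188965)
jar []
bowl [array([0.4478, 0.3022, 0.    ])]
brush []
clip []
```

View pics/w4.png

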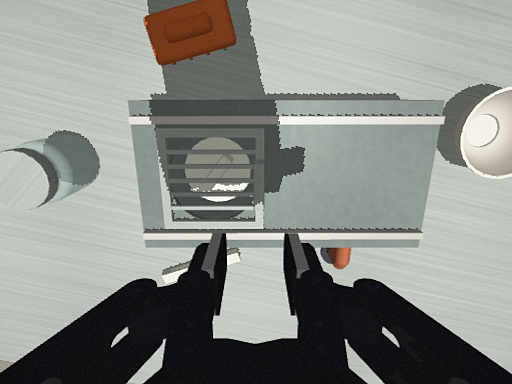

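The grille is fully closed: it is hard against its end stop and the fin is back within 0.5 mm of its first position. The brush, jar, bowl and clip appear where they were in the first wrist view, and the hand is clear.

```bash
python3 -c "
from h import *
print(bot.hand_in())"
```

```text
the job is handed in; nothing more can be done
None
```

The job is handed in: I opened the grille, turned the knob clockwise to snug and closed the grille again with nothing around it disturbed; the first approach overshot to an estimated 0.39 N m (forced is above 0.5), so I eased back and left the knob at about 0.25.

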